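# Rotate the agar plate stock, first in first out

## Robot

A 7-joint arm with a two-finger parallel gripper is mounted at the origin on a cart in front of the work surface, level with it; the furniture and walls round the work are solid. World frame = base frame: x ahead of the robot, y to its left, z up, the work surface at z = 0. Lengths are in mm, angles in rad, forces in N, time in s.
With the tool pointing down it reaches from about 425 to 875 mm from the base axis. Payload 9.9 kg.
Tool frame: the origin (TCP) lies at the very end of the fingers, on their centre line; the grasp point (between the pads) lies 19 mm behind it (env.tcp_to_grasp is the distance from the TCP to the grasp point, in mm); z points along the fingers, y is the line along which they close (so a half turn about z gives the same grasp; the last joint's range is limited). The gripper opens to 85 mm and grips with 20 to 120 N. Pads are 22 mm wide; open, the fingers measure 114 mm over their backs; the gripper's body (76 mm by 85 mm) begins 54 mm behind the grasp point. The pads swing forward as they close: fully open they stand 13 mm farther back than shut.
Start: joints at [-1.362, 0.576, 0.025, 1.437, -0.015, 1.129, -0.057], TCP at [194.821, 646.277, 231.289] pointing down, gripper open.
Joint ranges: [-2.76, 2.76], [-0.34, 2.15], [-1.52, 1.57], [0.19, 2.46], [-1.09, 4.23], [0.17, 1.99], [-2.82, 2.82]. Speed limits (rad/s): [2.22, 2.22, 3.01, 3.01, 3.14, 3.14, 3.14].

## Interface

Orientations are given as a unit quaternion [w, x, y, z].
In Python, from rig import env gives the robot as it stands.
- The arm moves only by the tool arm_command, never from a script. Its argument "series" is one flat list of numbers, 4 for each row, row after row: the shift along the tool's x, y, z in mm, then the turn about the tool's z in rad. A call has 1 to 20 rows; each row shifts and turns the commanded pose from where the row before left it, along the tool's axes as they then stand; what a row does not reach is not made up. A row lasts 1/12 s, in which the tool goes at most 41.7 mm and 7.16 degrees, less where a joint would pass 70% of its speed; a pose out of reach is approached as far as the arm can. A call with a gripper value outside its range is refused whole. "hand" is the closure in counts, from 0 (fully open) to 255 (shut), set as the call begins (left out, the last holds). The fingers move at their own pace and stop on an object; "squeeze" is the grip in N (left out, the last holds). Time passes only in rows, so rows that do not move let the fingers close. It gives the time, the measured TCP pose, the force, the opening and the grip force at its end, in the units of the state.
- env.observe(): the state, without advancing time (a new reading comes with each control period).
- env.camera(name): name is "side" or "top"; returns the picture (400x640x3 uint8, red, green, blue); there is no depth.
- env.camera_model(name): a dict with "fovy" (degrees; the focal length in pixels is half the picture's height over the tangent of half this angle, whatever the lens; pixels are square), "cx", "cy" (the principal point, pixels), "position" and "attitude" of the camera in the world. Camera axes: x right, y down, z forward; pixel columns grow to the right and rows downward; lengths in mm; the calibration is good to about 2 mm. A picture is of the moment at which its call begins. camera_model takes no time and is no camera call.
- env.job_done(): hands the job in; it is judged then, once.
Trained networks look in the newest picture that a camera, given by its name, has taken for a name from the list of things; names that differ only in an ending like _2 or _b are one class to them, and where a whole thing is asked for, a point or a joint stands for the part that bears it (a point fixed in the world has none). Each returns a list of dicts, best first, with "conf" (0 to 1); they miss things now and then, are a little off and sometimes report something else, mostly with a low value. They report only what shows in the picture. A call takes as long as a camera call. They do not tell look-alikes from the thing itself.
- env.trace(camera, thing): "mask" (400x640 bool, what is visible of it) and "at" ([row, column] in pixels, amid what is visible of it).
The state is a dict: "time": time; "q": joint angles; "qd": joint speeds; "joint_torque": joint torques, N m; "position": TCP position; "eef_rot": TCP orientation; "ft_force": force on the tool from outside, world axes, zero at the start; "ft_torque": the same for the moment, N m; "gripper_width": finger opening in mm; "grip_force": force on a finger pad.
Only numpy, scipy, OpenCV 4.12 (cv2) and the standard library are available. Lean on these libraries where they do the work, as an engineer would, in place of code of your own. Each camera call takes 0.05 s, during which the arm holds its last target. There are 200 camera calls.

## Task

A fresh delivery of agar plates has come in, and plates are always used from the top of the stack, so rotate the stock first in, first out. In each nest the new plate (blue dot) must lie at the bottom with the old plate of the same agar (green dot) back on top of it: cream plates in the nest with the yellow base, reddish blood agar plates in the nest with the red base; you may park a plate on the clear bench meanwhile. Keep the plates level, leave both stacks sitting flat between the rods, and do not disturb the timer, the vial or the pipette.

Things in the scene. Friction and masses are not known exactly. Their poses are not given: they have to be found in the camera images.
- nest_yellow: plate nest for cream agar: fixed yellow base pad 70x70 mm; origin: centre of underside, z up; flat seat at z +8 mm. Four steel guide rods (5.4 mm thick) at (+-26.5, +-26.5) mm in its own x, y leave a 69 mm round well and flare outward above +40 mm (tops +56 mm). Fingers pass between rods only along its x or y (47 mm gaps). In one of four places; 110 mm or more from other nests and new plates.
- nest_red: plate nest for red agar: fixed red base pad 70x70 mm; origin: centre of underside, z up; flat seat at z +8 mm. Four steel guide rods (5.4 mm thick) at (+-26.5, +-26.5) mm in its own x, y leave a 69 mm round well and flare outward above +40 mm (tops +56 mm). Fingers pass between rods only along its x or y (47 mm gaps). In one of four places; 110 mm or more from other nests and new plates.
- old_cream: old cream plate: closed round petri dish, cream agar, green 16 mm dot sticker on the lid. Looks 58 mm wide, 16 mm high; solid to the gripper as a disc 55 mm wide, 13 mm high, 24 to 42 g. Origin: centre of underside, z up. Plates stack at 13 mm pitch. At the start it lies alone in the yellow nest.
- old_red: old red plate: closed round petri dish, reddish blood agar, green 16 mm dot sticker on the lid. Looks 58 mm wide, 16 mm high; solid to the gripper as a disc 55 mm wide, 13 mm high, 24 to 42 g. Origin: centre of underside, z up. Plates stack at 13 mm pitch. At the start it lies alone in the red nest.
- new_cream: new cream plate: closed round petri dish, cream agar, blue 16 mm dot sticker on the lid. Looks 58 mm wide, 16 mm high; solid to the gripper as a disc 55 mm wide, 13 mm high, 24 to 42 g. Origin: centre of underside, z up. Plates stack at 13 mm pitch. At the start it lies flat on the bench in one of the four places.
- new_red: new red plate: closed round petri dish, reddish blood agar, blue 16 mm dot sticker on the lid. Looks 58 mm wide, 16 mm high; solid to the gripper as a disc 55 mm wide, 13 mm high, 24 to 42 g. Origin: centre of underside, z up. Plates stack at 13 mm pitch. At the start it lies flat on the bench in one of the four places.
- timer: white bench timer 66 x 66 x 20 mm lying in the middle of the work, a bystander. Origin: centre of its underside. The bench nearer to the robot than the timer, straight ahead (x 0.42 to 0.54 m, y -0.06 to 0.06 m), is always clear: a plate may be parked there.
- amber_vial: brown screw-cap vial with a red cap, 28 mm wide and 62 mm high, standing to the right of the work, a bystander. Origin: centre of its underside.
- pipette: black and white hand pipette 238 mm long, 56 mm wide, 32 mm high, lying to the left of the work, a bystander. Origin: centre of its underside.
There are look-alikes about, which are no part of the job. Leave any orange or purple look-alike of the old_cream alone.

How it is judged:
By the outcome, as a careful person would: the job done as asked, in the order asked, and still so for the second after the job is handed in, with the robot touching nothing.
It also fails if it takes over 115 s, if anything falls off the work surface, if the arm or the gripper's body presses on something with over 40 N, if the wrist force passes 120 N, or if a joint passes its speed limit or range.

## Working session

There is one attempt and no reset: what is moved stays moved. The work goes in short steps, Python scripts to look and compute and a tool call to move; the robot and the scene stay as the last step left them, time stands still between calls to the robot, and variables do not carry over. Pictures are saved under pics/ and viewed, at most 14 in all, crops included, and the job is handed in when it is done.

Besides the shell and the picture viewer there is one more tool, called after "Call:" as a command line: name --argument value ..., lists and objects as JSON in quotes. arm_command: Moves the arm, as the interface text tells. Its arguments: {"type":"object","properties":{"series":{"type":"array","items":{"type":"number"}},"hand":{"type":"number"},"squeeze":{"type":"number"}},"required":["series"]}

```bash
ls; mkdir -p pics; python3 - <<'E'
from rig import env
import cv2
for n in("top","side"):
    cv2.imwrite(f"pics/{n}0.png",env.camera(n)[:,:,::-1]); m=env.camera_model(n); print(n,m)
s=env.observe(); print({k:s[k] for k in("time","position","eef_rot","q","gripper_width")}, env.tcp_to_grasp)
E
```

```text
pics
top {'fovy': 50.827267515221074, 'cx': 321.2276313472104, 'cy': 187.87483294029923, 'position': array([ 441.38678827,   15.46782779, 1160.59385306]), 'attitude': array([-0.03970955,  0.70837027, -0.70365003,  0.03887616])}
side {'fovy': 44.16334316091937, 'cx': 324.2438918575164, 'cy': 195.04251555842276, 'position': array([ -53.53367299, -867.7098677 ,  683.91924145]), 'attitude': array([-0.47019748,  0.83330256, -0.24719352,  0.15302464])}
{'time': 0.1, 'position': array([194.67461186, 645.89198053, 230.53671886]), 'eef_rot': array([-9.06181841e-05,  1.45863874e-01,  9.89304392e-01, -7.36540155e-04]), 'q': array([-1.36179832,  0.57643407,  0.02481003,  1.43782601, -0.01502168,
        1.12900003, -0.05652883]), 'gripper_width': 85.46720650268567} 18.700000000000003
```

View pics/top0.png

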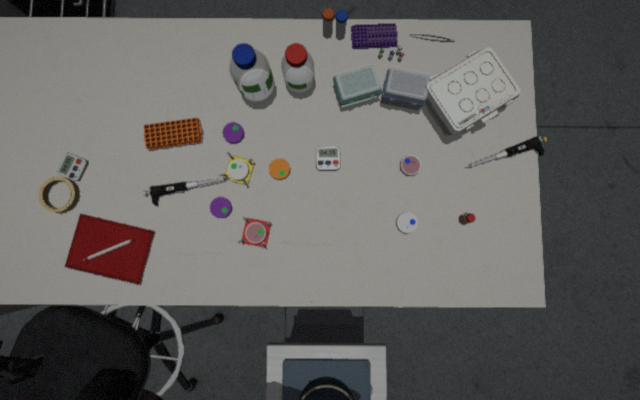

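View pics/side0.png

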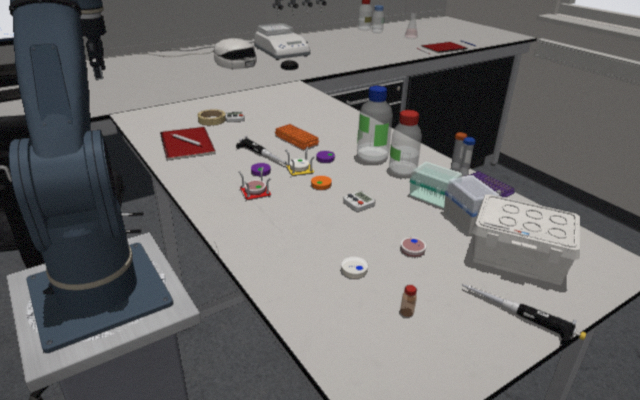

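```bash
cat > h.py <<'E'
from rig import env
import numpy as np, cv2
from scipy.spatial.transform import Rotation as R
def cam(n):
    m=env.camera_model(n); f=200/np.tan(np.radians(m["fovy"]/2))
    return f,m["cx"],m["cy"],np.array(m["position"]),R.from_quat(np.array(m["attitude"])[[1,2,3,0]]).as_matrix()
def ray(n,px):
    f,cx,cy,p,A=cam(n); return p,A@np.array([(px[0]-cx)/f,(px[1]-cy)/f,1])
def onz(n,px,z):   # px=(col,row)
    p,d=ray(n,px); return p+d*(z-p[2])/d[2]
def proj(n,X):
    f,cx,cy,p,A=cam(n); c=A.T@(np.array(X)-p); return np.array([cx+f*c[0]/c[2],cy+f*c[1]/c[2]])
E
python3 - <<'E'
from h import *
print(proj("side",[195,646,231]),proj("top",[195,646,231]),proj("top",[0,0,0]),proj("side",[0,0,0]))
Z=dict(nest_yellow=4,nest_red=4,old_cream=24,old_red=24,new_cream=16,new_red=16,timer=20,amber_vial=62,pipette=16)
for n in("top","side"):
    env.camera(n)
    for t,z in Z.items():
        for r in env.trace(n,t)[:3]:
            m=r["mask"]; ys,xs=np.where(m)
            if len(xs)==0: continue
            x0=((xs.min()+xs.max())/2,(ys.min()+ys.max())/2)
            print(n,t,round(r["conf"],2),m.sum(),"at",np.round(r["at"],1),"box",xs.min(),xs.max(),ys.min(),ys.max(),onz(n,(xs.mean(),ys.mean()),z).round(1)[:2])
I=cv2.imread("pics/top0.png")
cv2.imwrite("pics/c1.png",cv2.resize(I[115:255,140:300],(800,700),interpolation=cv2.INTER_CUBIC)[:600])
J=cv2.imread("pics/side0.png")
cv2.imwrite("pics/c2.png",cv2.resize(J[120:220,220:360],None,fx=5.6,fy=5.6,interpolation=cv2.INTER_CUBIC))
E
```

```text
[100.93761716  78.45056536] [ 25.07562058 349.14937275] [326.34707326 404.18796795] [ 98.49277947 292.32691492]
top nest_yellow 0.84 256 at [178.6 247.8] box 220 254 152 184 [618.7 243.5]
top nest_red 0.68 352 at [223.8 249.1] box 239 270 217 247 [450.4 197.9]
top old_cream 0.84 356 at [169.5 238.9] box 228 248 159 179 [618.1 244.5]
top old_cream 0.82 333 at [172.9 279.4] box 269 289 158 177 [623.  132.4]
top old_cream 0.78 352 at [131. 232.] box 223 243 122 142 [722.2 262.2]
top old_red 0.65 374 at [232.8 255.7] box 245 266 222 242 [448.1 192.6]
top new_cream 0.77 406 at [218.8 405.7] box 396 418 211 232 [ 478.4 -216.6]
top new_red 0.82 351 at [162. 411.] box 400 421 154 174 [ 636.2 -228.4]
top timer 0.66 533 at [156.1 327.7] box 316 339 146 169 [ 6.517e+02 -6.000e-01]
top timer 0.48 364 at [171.2 238.7] box 228 248 159 179 [619.  245.1]
top pipette 0.97 691 at [188.3 172.7] box 143 224 178 205 [567.3 416. ]
side nest_yellow 0.6 154 at [172.9 298.5] box 287 313 154 175 [615.6 239.7]
side nest_red 0.64 127 at [194.1 247.5] box 241 269 171 199 [438.2 184.3]
side old_cream 0.7 185 at [165.3 299.5] box 291 308 159 171 [613.  228.9]
side old_cream 0.57 271 at [181.7 321.9] box 311 331 175 190 [606.  106.8]
side old_cream 0.54 219 at [169.9 259.5] box 251 270 163 175 [502.2 262.4]
side old_red 0.64 256 at [184.8 250.3] box 245 265 180 195 [441.5 177. ]
side old_red 0.19 408 at [300.1 409.4] box 400 416 285 316 [ 492.5 -372.1]
side new_cream 0.88 502 at [266.7 355.5] box 341 367 257 279 [ 469.7 -226.6]
side new_cream 0.32 261 at [186.6 254.5] box 245 265 180 195 [448.9 191.4]
side new_red 0.86 418 at [243.9 413.7] box 401 425 238 257 [ 626.2 -240.2]
side timer 0.91 441 at [203.5 359.3] box 343 375 192 211 [638.6 -21.1]
side amber_vial 0.86 415 at [302.3 408.5] box 400 416 285 316 [ 460.3 -401.1]
side pipette 0.55 419 at [152.3 258. ] box 236 287 137 165 [561.9 393.6]
```

View pics/c1.png

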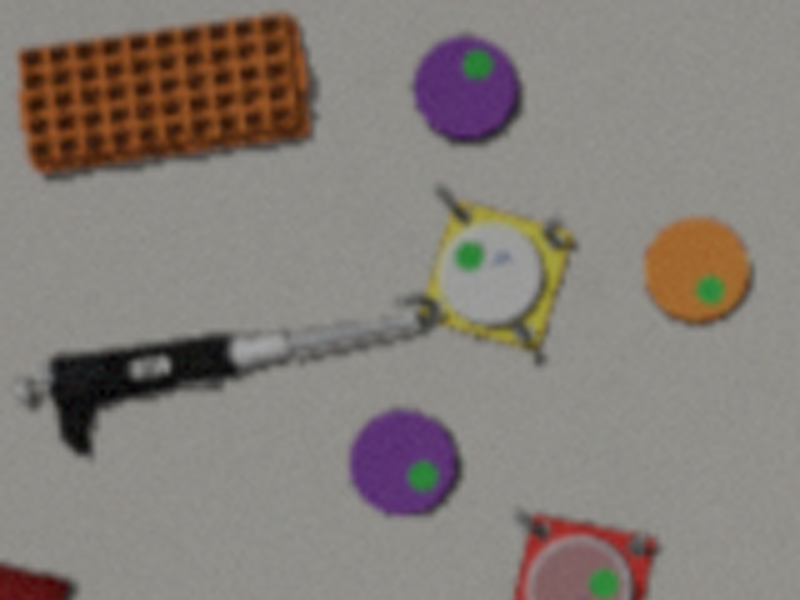

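View pics/c2.png

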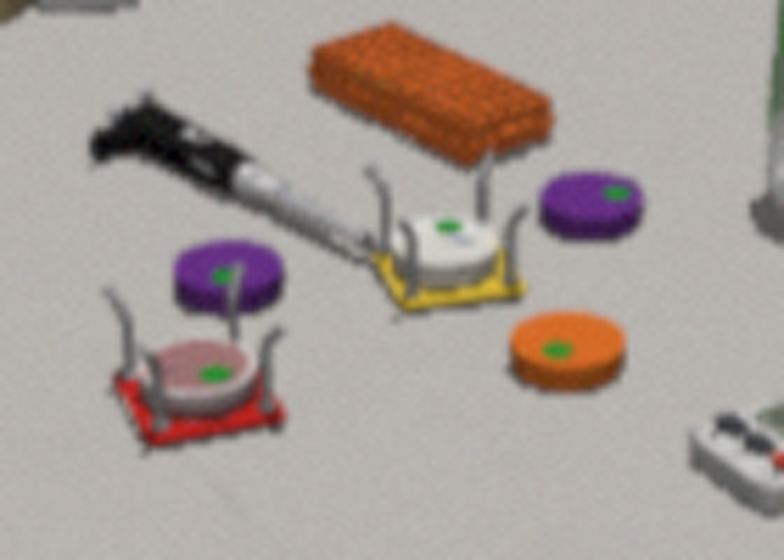

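```bash
cat >> h.py <<'E'
from scipy.optimize import least_squares
def hull(n,P):
    return cv2.convexHull(np.array([proj(n,p) for p in P],np.float32))
def cen(poly):
    m=cv2.moments(poly); return np.array([m["m10"]/m["m00"],m["m01"]/m["m00"]])
def disc(x,y,z,h=16,r=29):
    a=np.linspace(0,2*np.pi,48,endpoint=False)
    return [(x+r*np.cos(t),y+r*np.sin(t),zz) for t in a for zz in(z,z+h)]
def fit(obs,mk,x0):  # obs {cam:(col,row)}
    f=lambda p:np.concatenate([cen(hull(n,mk(p)))-c for n,c in obs.items()])
    s=least_squares(f,x0,diff_step=1e-3); return s.x,s.fun
def mcen(m):
    ys,xs=np.where(m); return np.array([xs.mean(),ys.mean()])
E
python3 - <<'E'
from h import *
for n in("top","side"): env.camera(n)
for t,z,g in(("old_cream",8,(618,244)),("old_red",8,(448,192)),("new_cream",0,(478,-217)),("new_red",0,(636,-228))):
    o={}
    for n in("top","side"):
        r=env.trace(n,t)
        if r: # nearest to the guess
            e=proj(n,(*g,z+10)); r=min(r,key=lambda q:np.hypot(*(mcen(q["mask"])-e))); o[n]=mcen(r["mask"])
    for k in(o,{"top":o["top"]},{"side":o["side"]}):
        x,f=fit(k,lambda p:disc(p[0],p[1],z),g); print(t,list(k),x.round(1),f.round(2))
I=env.camera("top").astype(int); J=env.camera("side").astype(int)
hs=lambda I:cv2.cvtColor(I.astype(np.uint8),cv2.COLOR_RGB2HSV).astype(int)
for t,g in(("yellow",(618,244)),("red",(448,192))):
  for n,P in(("top",I),("side",J)):
    H=hs(P); 
    m=(H[...,1]>150)&(H[...,2]>70)&(((H[...,0]>22)&(H[...,0]<34)) if t=="yellow" else ((H[...,0]<5)|(H[...,0]>175)))
    c=proj(n,(*g,8)); yy,xx=np.mgrid[:400,:640]; m&=np.hypot(xx-c[0],yy-c[1])<28
    ys,xs=np.where(m)
    W=np.array([onz(n,(a,b),8)[:2] for a,b in zip(xs,ys)],np.float32)
    print(t,n,m.sum(),cv2.minAreaRect(W))
E
```

```text
old_cream ['top', 'side'] [620.4 245.5] [ 0.19 -0.06 -0.17 -0.3 ]Traceback (most recent call last):
  File "<stdin>", line 10, in <module>
  File "h.py", line 23, in fit
    s=least_squares(f,x0,diff_step=1e-3); return s.x,s.fun
    return func(*args, **kwargs)
    result = trf(vector_fun.fun, vector_fun.jac, x0, f0, J0, lb, ub, ftol, xtol,
                 gtol, max_nfev, x_scale, loss_function, tr_solver,
                 tr_options.copy(), verbose, callback=callback_wrapped)
    return trf_no_bounds(
        fun, jac, x0, f0, J0, ftol, xtol, gtol, max_nfev, x_scale,
        loss_function, tr_solver, tr_options, verbose, callback=callback)
    f_new = fun(x_new)
    self._update_fun()
    ~~~~~~~~~~~~~~~~^^
    self.f = self.fun_wrapped(xp_copy(self.x))
             ~~~~~~~~~~~~~~~~^^^^^^^^^^^^^^^^^
    return np.atleast_1d(self.fun(x))
                         ~~~~~~~~^^^
    return self.f(x, *self.args, **self.kwargs)
           ~~~~~~^^^^^^^^^^^^^^^^^^^^^^^^^^^^^^
  File "h.py", line 22, in <lambda>
    f=lambda p:np.concatenate([cen(hull(n,mk(p)))-c for n,c in obs.items()])
                                   ~~~~^^^^^^^^^
  File "h.py", line 15, in hull
    return cv2.convexHull(np.array([proj(n,p) for p in P],np.float32))
                                    ~~~~^^^^^
  File "h.py", line 12, in proj
    f,cx,cy,p,A=cam(n); c=A.T@(np.array(X)-p); return np.array([cx+f*c[0]/c[2],cy+f*c[1]/c[2]])
                ~~~^^^
  File "h.py", line 5, in cam
    m=env.camera_model(n); f=200/np.tan(np.radians(m["fovy"]/2))
ValueError: time passes only in moves, steps and waits
```

```bash
sed -i 's/^def cam(n)/import functools\n@functools.cache\ndef cam(n)/' h.py
cat > m.py <<'E'
from h import *
I=env.camera("top"); J=env.camera("side")
for t,z,g in(("old_cream",8,(618,244)),("old_red",8,(448,192)),("new_cream",0,(478,-217)),("new_red",0,(636,-228))):
    o={}
    for n in("top","side"):
        r=env.trace(n,t)
        if r: # nearest to the guess
            e=proj(n,(*g,z+10)); r=min(r,key=lambda q:np.hypot(*(mcen(q["mask"])-e))); o[n]=mcen(r["mask"])
    for k in(o,{"top":o["top"]},{"side":o["side"]}):
        x,f=fit(k,lambda p:disc(p[0],p[1],z),g); print(t,list(k),x.round(1),f.round(2))
hs=lambda I:cv2.cvtColor(I.astype(np.uint8),cv2.COLOR_RGB2HSV).astype(int)
for t,g in(("yellow",(618,244)),("red",(448,192))):
  for n,P in(("top",I),("side",J)):
    H=hs(P); 
    m=(H[...,1]>150)&(H[...,2]>70)&(((H[...,0]>22)&(H[...,0]<34)) if t=="yellow" else ((H[...,0]<5)|(H[...,0]>175)))
    c=proj(n,(*g,8)); yy,xx=np.mgrid[:400,:640]; m&=np.hypot(xx-c[0],yy-c[1])<28
    ys,xs=np.where(m)
    W=np.array([onz(n,(a,b),8)[:2] for a,b in zip(xs,ys)],np.float32)
    print(t,n,m.sum(),cv2.minAreaRect(W))
E
python3 m.py
```

```text
old_cream ['top', 'side'] [619.4 244.9] [ 0.18  0.08 -0.03 -0.44]
old_cream ['top'] [619.7 245.3] [0. 0.]
old_cream ['side'] [618.  242.4] [-0. -0.]
old_red ['top', 'side'] [447.9 193. ] [ 0.29 -0.01 -0.17 -0.52]
old_red ['top'] [447.9 193.7] [0. 0.]
old_red ['side'] [447.  190.2] [-0. -0.]
new_cream ['top', 'side'] [ 477.7 -217.7] [ 0.24  0.28  0.09 -0.45]
new_cream ['top'] [ 478.4 -217.1] [-0.  0.]
new_cream ['side'] [ 476.6 -218.9] [ 0. -0.]
new_red ['top', 'side'] [ 636.6 -230.1] [ 0.39  0.37  0.09 -0.76]
new_red ['top'] [ 637.6 -229. ] [ 0. -0.]
new_red ['side'] [ 634.4 -232.1] [0. 0.]
yellow top 51 ((619.1068115234375, 245.52963256835938), (64.24412536621094, 63.41114044189453), 73.66297912597656)
yellow side 74 ((606.21044921875, 197.44476318359375), (129.51959228515625, 64.36520385742188), 78.08845520019531)
red top 115 ((447.3265380859375, 194.689453125), (66.12784576416016, 66.2679443359375), 78.91273498535156)
red side 103 ((443.07476806640625, 183.0441131591797), (61.580162048339844, 64.59500122070312), 79.01937866210938)
```

```bash
cat > go.py <<'E'
# usage: go.py x,y,z x,y,z ... : rows in tool axes through world waypoints
import sys; from h import *
s=env.observe(); p=np.array(s["position"]); q=np.array(s["eef_rot"]); A=R.from_quat(q[[1,2,3,0]]).as_matrix()
print("t",round(s["time"],2),"pos",p.round(1),"yaw_y",np.degrees(np.arctan2(A[1,1],A[0,1])).round(2),"tilt",np.degrees(np.arccos(-A[2,2])).round(2),"w",round(s["gripper_width"],1),"F",np.round(s["ft_force"],1),"grip",round(s["grip_force"],1))
for a in sys.argv[1:]:
    t=np.array([float(v) for v in a.split(",")]); d=A.T@(t-p); n=max(1,int(np.ceil(np.linalg.norm(d)/40)))
    print(a,"total",d.round(1),"rows",n,"each",(d/n).round(1)); p=t
E
python3 go.py 619.3,245.2,120 619.3,245.2,7
```

```text
t 1.8 pos [194.8 646.3 231.3] yaw_y 73.22 tilt 0.0 w 85.4 F [-0.6 -0.7 -0.7] grip 0.0
619.3,245.2,120 total [-522.2 -261.5  111.3] rows 15 each [-34.8 -17.4   7.4]
619.3,245.2,7 total [  0.   0. 113.] rows 3 each [ 0.   0.  37.7]
```

Call:
arm_command --series '[-34.8,-17.4,7.4,0,-34.8,-17.4,7.4,0,-34.8,-17.4,7.4,0,-34.8,-17.4,7.4,0,-34.8,-17.4,7.4,0,-34.8,-17.4,7.4,0,-34.8,-17.4,7.4,0,-34.8,-17.4,7.4,0,-34.8,-17.4,7.4,0,-34.8,-17.4,7.4,0,-34.8,-17.4,7.4,0,-34.8,-17.4,7.4,0,-34.8,-17.4,7.4,0,-34.8,-17.4,7.4,0,-34.8,-17.4,7.4,0,0,0,0,-0.05,0,0,0,0,0,0,0,0]' --hand 25 --squeeze 30

```text
time: 3.3
position: [619.1, 245.8, 120.1]
eef_rot: [-0.0, 0.122, 0.993, 0.0]
ft_force: [-0.8, 0.5, -0.0]
gripper_width: 77.6
grip_force: 0.0
```

```bash
python3 go.py 619.3,245.2,60 619.3,245.2,7
```

```text
t 3.3 pos [619.1 245.8 120.1] yaw_y 75.99 tilt 0.05 w 77.6 F [-0.8  0.5 -0. ] grip 0.0
619.3,245.2,60 total [-0.4 -0.6 60.1] rows 2 each [-0.2 -0.3 30. ]
619.3,245.2,7 total [-0. -0. 53.] rows 2 each [-0.  -0.  26.5]
```

Call:
arm_command --series '[-0.4,-0.6,30,0,0,0,30,0,0,0,0,0]'

```text
time: 3.55
position: [615.4, 245.8, 55.7]
eef_rot: [-0.004, 0.12, 0.993, -0.001]
ft_force: [-1.6, -0.1, -1.4]
gripper_width: 77.1
grip_force: 0.0
```

```bash
cat > look.py <<'E'
import sys; from h import *
n,x,y,z,name=sys.argv[1:]
I=env.camera(n)[:,:,::-1]; c,r=proj(n,[float(x),float(y),float(z)]).astype(int)
c=min(max(c,60),580); r=min(max(r,45),355)
cv2.imwrite("pics/"+name,cv2.resize(I[r-45:r+45,c-60:c+60],None,fx=6.5,fy=6.5,interpolation=cv2.INTER_CUBIC))
E
python3 look.py side 619 245 30 a1.png; python3 go.py 619.3,245.2,7
```

```text
t 3.6 pos [616.6 246.1  58.2] yaw_y 76.18 tilt 0.31 w 77.1 F [0.4 0.5 0.6] grip 0.0
619.3,245.2,7 total [-3.  -0.1 51.2] rows 2 each [-1.5 -0.  25.6]
```

View pics/a1.png

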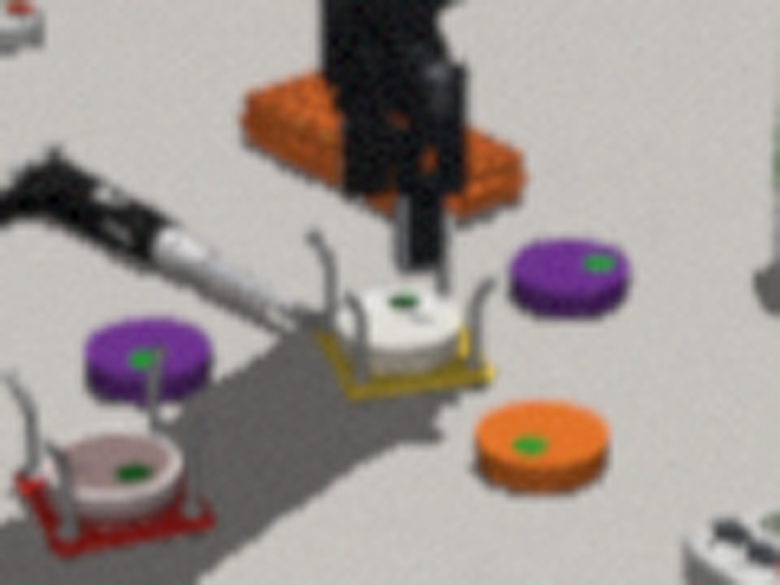

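Call:
arm_command --series '[0,0,20,0,0,0,15,0,0,0,10,0,0,0,5,0,0,0,3,0,0,0,0,0,0,0,0,0]'

```text
time: 4.18
position: [620.0, 245.3, 8.2]
eef_rot: [0.0, 0.121, 0.993, 0.0]
ft_force: [1.2, 0.1, 0.8]
gripper_width: 77.1
grip_force: 0.0
```

```bash
python3 look.py side 619 245 30 a2.png; python3 go.py 619.3,245.2,7
```

```text
t 4.23 pos [620.  245.3   8.3] yaw_y 76.09 tilt 0.08 w 76.9 F [-0.4 -0.6 -0.6] grip 0.0
619.3,245.2,7 total [ 0.7 -0.3  1.3] rows 1 each [ 0.7 -0.3  1.3]
```

View pics/a2.png

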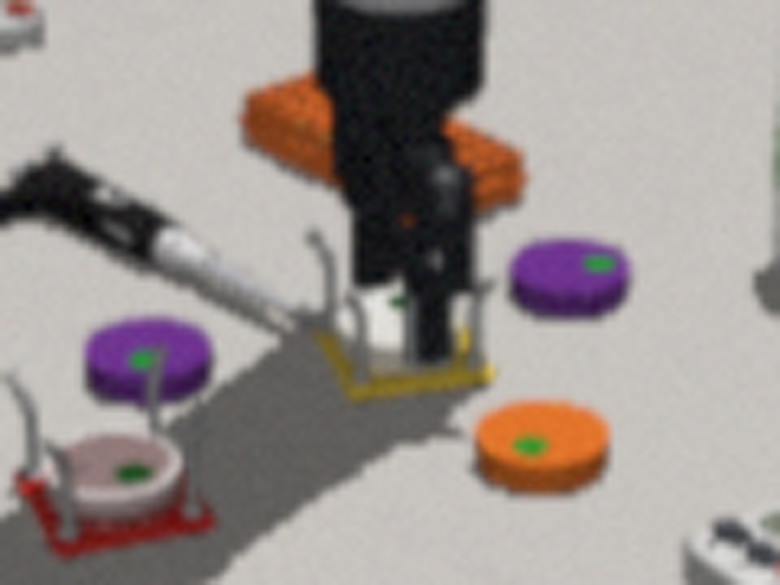

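Call:
arm_command --series '[0,0,0,0,0,0,0,0,0,0,0,0,0,0,0,0,0,0,0,0,0,0,0,0]' --hand 255 --squeeze 30

```text
time: 4.73
position: [619.9, 245.2, 8.3]
eef_rot: [0.0, 0.121, 0.993, 0.0]
ft_force: [-0.9, 0.6, 5.9]
gripper_width: 54.1
grip_force: 30.6
```

```bash
python3 go.py 619.3,245.2,120 480,0,60 480,0,-1
```

```text
t 4.73 pos [619.9 245.2   8.3] yaw_y 76.08 tilt 0.06 w 54.1 F [-0.9  0.6  5.9] grip 30.6
619.3,245.2,120 total [   0.5   -0.  -111.7] rows 3 each [  0.2  -0.  -37.2]
480,0,60 total [  76.3 -271.6   59.8] rows 8 each [  9.5 -33.9   7.5]
480,0,-1 total [ 0. -0. 61.] rows 2 each [ 0.  -0.  30.5]
```

Call:
arm_command --series '[0,0,-10,0,0,0,-20,0,0,0,-35,0,0,0,-35,0,0.5,0,-11.7,0,9.5,-34,7.5,0,9.5,-34,7.5,0,9.5,-34,7.5,0,9.5,-34,7.5,0,9.5,-34,7.5,0,9.5,-34,7.5,0,9.5,-34,7.5,0,6,-20,5,0,3.5,-13.5,2.5,0,0,0,0,0,0,0,0,0,0,0,0,0]'

```text
time: 6.15
position: [481.0, 0.7, 59.5]
eef_rot: [0.001, 0.121, 0.993, 0.0]
ft_force: [-0.2, -1.5, -0.8]
gripper_width: 53.6
grip_force: 31.8
```

```bash
python3 go.py 480,0,1; python3 look.py side 480 0 60 a3.png
```

```text
t 6.15 pos [481.    0.7  59.5] yaw_y 76.12 tilt 0.09 w 53.6 F [-0.2 -1.5 -0.8] grip 31.8
480,0,1 total [ 0.9 -1.  58.5] rows 2 each [ 0.4 -0.5 29.3]
```

View pics/a3.png

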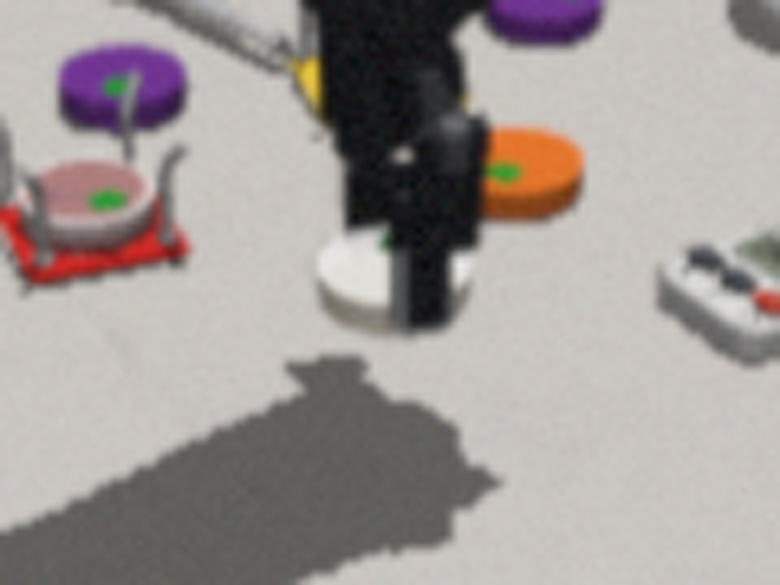

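Call:
arm_command --series '[0,0,25,0,0,0,17,0,0,0,9,0,0,0,4,0,0,0,2.3,0,0,0,1,0,0,0,0,0,0,0,0,0]'

```text
time: 6.87
position: [480.4, -0.0, 1.3]
eef_rot: [0.001, 0.121, 0.993, 0.0]
ft_force: [-0.7, 0.5, -0.4]
gripper_width: 53.3
grip_force: 31.8
```

```bash
python3 go.py 480,0,0.5
```

```text
t 6.87 pos [480.4  -0.    1.3] yaw_y 76.09 tilt 0.06 w 53.3 F [-0.7  0.5 -0.4] grip 31.8
480,0,0.5 total [ 0.4 -0.1  0.8] rows 1 each [ 0.4 -0.1  0.8]
```

Call:
arm_command --series '[0,0,0.8,0,0,0,0,0]'

```text
time: 7.03
position: [480.3, -0.2, 0.3]
eef_rot: [0.0, 0.121, 0.993, 0.0]
ft_force: [-0.0, -0.9, 0.4]
gripper_width: 53.6
grip_force: 31.8
```

Call:
arm_command --series '[0,0,0,0,0,0,0,0,0,0,0,0,0,0,-8,0,0,0,-20,0,0,0,-32,0,0,0,0,0,0,0,0,0]' --hand 25

```text
time: 7.7
position: [481.1, -0.1, 61.7]
eef_rot: [0.002, 0.121, 0.993, 0.0]
ft_force: [0.6, -0.1, -0.3]
gripper_width: 77.3
grip_force: 0.0
```

```bash
python3 go.py 477.8,-217.7,50 477.8,-217.7,1
```

```text
t 7.7 pos [ 4.811e+02 -1.000e-01  6.170e+01] yaw_y 76.08 tilt 0.21 w 77.3 F [ 0.6 -0.1 -0.3] grip 0.0
477.8,-217.7,50 total [ -49.1 -212.    11.7] rows 6 each [ -8.2 -35.3   1.9]
477.8,-217.7,1 total [ 0.2 -0.1 49. ] rows 2 each [ 0.1 -0.  24.5]
```

Call:
arm_command --series '[-8.2,-35.3,1.8,0,-8.2,-35.3,1.8,0,-8.2,-35.3,1.8,0,-8.2,-35.3,1.8,0,-8.2,-35.3,1.8,0,-5,-20,1,0,-3.2,-15.3,0.5,0,0,0,0,0,0,0,0,0,0,0,0,0]'

```text
time: 8.53
position: [476.6, -216.3, 48.9]
eef_rot: [-0.0, 0.121, 0.993, 0.0]
ft_force: [0.4, 0.3, -0.7]
gripper_width: 77.0
grip_force: 0.0
```

```bash
cat > pl.py <<'E'
# pl.py thing x y zbottom: fit the plate near the guess from both cameras
import sys; from h import *
t=sys.argv[1]; g=np.array([float(v) for v in sys.argv[2:4]]); z=float(sys.argv[4])
o={}
for n in("top","side"):
    env.camera(n); e=proj(n,(*g,z+8))
    r=[q for q in env.trace(n,t) if np.hypot(*(mcen(q["mask"])-e))<15]
    if r: o[n]=mcen(r[0]["mask"]); print(n,round(r[0]["conf"],2),fit({n:o[n]},lambda p:disc(p[0],p[1],z),g)[0].round(1),r[0]["mask"].sum())
x,f=fit(o,lambda p:disc(p[0],p[1],z),g); print(t,x.round(1),f.round(2))
E
python3 go.py 477.8,-217.7,50; python3 pl.py old_cream 480 0 0
```

```text
t 8.53 pos [ 476.6 -216.3   48.9] yaw_y 76.13 tilt 0.08 w 77.0 F [ 0.4  0.3 -0.7] grip 0.0
477.8,-217.7,50 total [-1.5 -1.1 -1.1] rows 1 each [-1.5 -1.1 -1.1]
top 0.62 [480.6   0. ] 359
side 0.68 [478.9   0. ] 317
old_cream [479.7   0. ] [ 0.44  0.32  0.14 -0.6 ]
```

Call:
arm_command --series '[-1.5,-1,20,0,0,0,15,0,0,0,8,0,0,0,4,0,0,0,1,0,0,0,0,0,0,0,0,0]'

```text
time: 9.32
position: [478.4, -218.9, 2.0]
eef_rot: [0.0, 0.121, 0.993, -0.0]
ft_force: [-0.9, -0.2, 0.5]
gripper_width: 77.3
grip_force: 0.0
```

Call:
arm_command --series '[0,0,0,0,0,0,0,0,0,0,0,0,0,0,0,0,0,0,0,0,0,0,0,0]' --hand 255

```text
time: 9.82
position: [478.3, -219.1, 2.3]
eef_rot: [0.001, 0.121, 0.993, -0.0]
ft_force: [-0.9, 1.6, 8.4]
gripper_width: 53.4
grip_force: 29.9
```

```bash
python3 go.py 477.8,-217.7,120 619.3,245.2,120 619.3,245.2,9
```

```text
t 9.82 pos [ 478.3 -219.1    2.3] yaw_y 76.08 tilt 0.07 w 53.4 F [-0.9  1.6  8.4] grip 29.9
477.8,-217.7,120 total [   0.7    1.2 -117.7] rows 3 each [  0.2   0.4 -39.2]
619.3,245.2,120 total [-2.600e+01  4.833e+02 -1.000e-01] rows 13 each [-2.  37.2 -0. ]
619.3,245.2,9 total [1.00e-01 0.00e+00 1.11e+02] rows 3 each [ 0.  0. 37.]
```

Call:
arm_command --series '[0,0,-10,0,0,0,-30,0,0,0,-38,0,0,0,-38,0,-2,37,-1.7,0,-2,37,0,0,-2,37,0,0,-2,37,0,0,-2,37,0,0,-2,37,0,0,-2,37,0,0,-2,37,0,0,-2,37,0,0,-2,37,0,0,-2,37,0,0,-2,37,0,0,-1,26,0,0,0,13,0,0,0,0,0,0,0,0,0,0]'

```text
time: 11.48
position: [618.1, 243.6, 119.3]
eef_rot: [-0.0, 0.121, 0.993, -0.0]
ft_force: [0.1, -0.9, -0.6]
gripper_width: 53.1
grip_force: 31.9
```

Call:
arm_command --series '[0,0,0,0,0,0,0,0]'

```text
time: 11.65
position: [618.5, 241.5, 119.4]
eef_rot: [0.0, 0.122, 0.992, -0.001]
ft_force: [-0.6, -0.2, 0.5]
gripper_width: 53.2
grip_force: 31.9
```

```bash
python3 go.py 619.3,245.2,120 619.3,245.2,60 619.3,245.2,10.5; python3 look.py side 619 245 90 a4.png
```

```text
t 11.65 pos [618.5 241.5 119.4] yaw_y 75.95 tilt 0.07 w 53.2 F [-0.6 -0.2  0.5] grip 31.9
619.3,245.2,120 total [ 0.1  3.7 -0.6] rows 1 each [ 0.1  3.7 -0.6]
619.3,245.2,60 total [ 0.   0.1 60. ] rows 2 each [ 0.  0. 30.]
619.3,245.2,10.5 total [ 0.   0.1 49.5] rows 2 each [ 0.   0.  24.7]
```

View pics/a4.png

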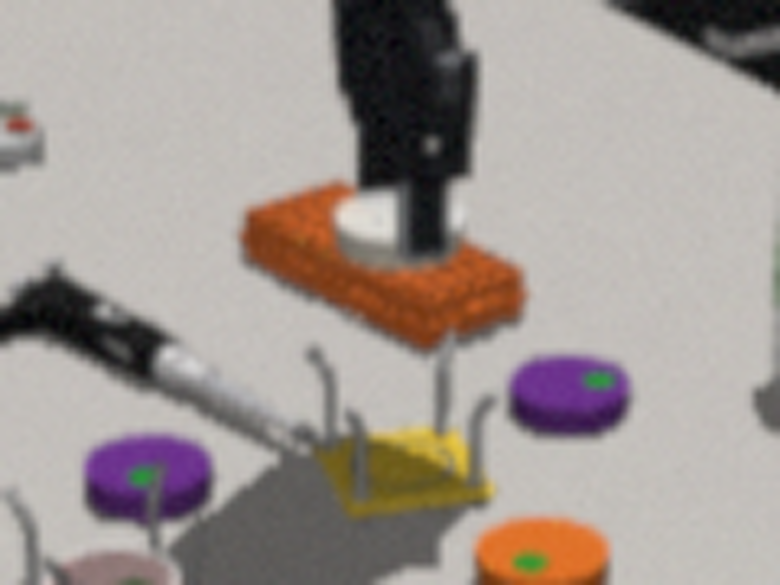

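Call:
arm_command --series '[0,3.7,0,0,0,0,20,0,0,0,20,0,0,0,8,0,0,0,0,0,0,0,0,0]'

```text
time: 12.2
position: [619.3, 247.3, 71.2]
eef_rot: [-0.0, 0.121, 0.993, -0.0]
ft_force: [-0.1, 0.2, -0.3]
gripper_width: 53.2
grip_force: 31.9
```

```bash
python3 go.py 619.3,245.2,10.5
```

```text
t 12.2 pos [619.3 247.3  71.2] yaw_y 76.07 tilt 0.04 w 53.2 F [-0.1  0.2 -0.3] grip 31.9
619.3,245.2,10.5 total [-0.5 -2.  60.7] rows 2 each [-0.3 -1.  30.3]
```

Call:
arm_command --series '[-0.5,-1.5,10,0,0,0,16,0,0,0,14,0,0,0,10,0,0,0,6,0,0,0,3,0,0,0,0,0,0,0,0,0]'

```text
time: 12.87
position: [619.8, 246.2, 12.6]
eef_rot: [0.0, 0.121, 0.993, 0.0]
ft_force: [-0.5, -0.2, -0.6]
gripper_width: 53.3
grip_force: 31.9
```

```bash
python3 go.py 619.3,245.2,10.5
```

```text
t 12.87 pos [619.8 246.2  12.6] yaw_y 76.09 tilt 0.04 w 53.3 F [-0.5 -0.2 -0.6] grip 31.9
619.3,245.2,10.5 total [ 0.3 -1.1  2.1] rows 1 each [ 0.3 -1.1  2.1]
```

Lower to contact, release, retreat towards the parked old cream.

Call:
arm_command --series '[0,-0.8,1.5,0,0,0,0.7,0,0,0,0,0,0,0,0,0]'

```text
time: 13.2
position: [619.7, 245.2, 10.5]
eef_rot: [0.0, 0.121, 0.993, 0.0]
ft_force: [-0.3, 0.5, 4.8]
gripper_width: 53.1
grip_force: 32.2
```

Call:
arm_command --series '[0,0,0,0,0,0,0,0,0,0,0,0,0,0,-10,0,0,0,-25,0,0,0,-35,0,0,0,-30,0,9.5,-34,7.5,0,9.5,-34,7.5,0,9.5,-34,7.5,0,9.5,-34,7.5,0,9.5,-34,7.5,0,9.5,-34,7.5,0,9.5,-34,5,0,6,-20,0,0,3,-12,0,0,0,0,0,0,0,0,0,0,0,0,0,0]' --hand 25

```text
time: 14.78
position: [482.6, 2.9, 60.3]
eef_rot: [0.001, 0.12, 0.993, 0.001]
ft_force: [0.1, 1.1, -0.1]
gripper_width: 77.1
grip_force: 0.0
```

```bash
python3 go.py 480,0,1.5; python3 pl.py new_cream 619 245 8
```

```text
t 14.78 pos [482.6   2.9  60.3] yaw_y 76.18 tilt 0.13 w 77.1 F [ 0.1  1.1 -0.1] grip 0.0
480,0,1.5 total [ 1.9 -3.5 58.8] rows 2 each [ 0.9 -1.8 29.4]
top 0.72 [618.9 247.4] 351
new_cream [618.9 247.4] [0. 0.]
```

Call:
arm_command --series '[1.5,-2.5,20,0,0,0,18,0,0,0,12,0,0,0,6,0,0,0,2,0,0,0,0,0,0,0,0,0]'

```text
time: 15.57
position: [479.4, -0.6, 2.3]
eef_rot: [0.0, 0.121, 0.993, 0.0]
ft_force: [-0.0, -0.0, 0.6]
gripper_width: 77.1
grip_force: 0.0
```

Call:
arm_command --series '[0,0,0.8,0,0,0,0,0,0,0,0,0,0,0,0,0,0,0,0,0,0,0,0,0]' --hand 255

```text
time: 16.07
position: [479.4, -0.8, 2.0]
eef_rot: [0.001, 0.121, 0.993, 0.0]
ft_force: [-0.5, 0.5, 7.4]
gripper_width: 53.4
grip_force: 30.0
```

```bash
python3 go.py 480,0,40 619.3,245.2,120 619.3,245.2,24
```

```text
t 16.07 pos [479.4  -0.8   2. ] yaw_y 76.08 tilt 0.08 w 53.4 F [-0.5  0.5  7.4] grip 30.0
480,0,40 total [ -0.4   0.9 -38. ] rows 1 each [ -0.4   0.9 -38. ]
619.3,245.2,120 total [-76.3 271.5 -79.8] rows 8 each [ -9.5  33.9 -10. ]
619.3,245.2,24 total [ 0.1 -0.  96. ] rows 3 each [ 0. -0. 32.]
```

Call:
arm_command --series '[0,0,-12,0,-0.4,1,-26,0,-9.5,34,-10,0,-9.5,34,-12,0,-9.5,34,-12,0,-9.5,34,-12,0,-9.5,34,-12,0,-9.5,34,-12,0,-9.5,33,-10,0,-6,20,0,0,-3.5,14,0,0,0,0,0,0,0,0,0,0,0,0,0,0,0,0,0,0]'

```text
time: 17.32
position: [618.2, 243.1, 119.1]
eef_rot: [-0.0, 0.122, 0.993, -0.001]
ft_force: [0.7, -0.5, -1.4]
gripper_width: 53.2
grip_force: 31.9
```

```bash
python3 go.py 619.3,245.4,80  619.3,245.4,23
```

```text
t 17.32 pos [618.2 243.1 119.1] yaw_y 76.0 tilt 0.07 w 53.2 F [ 0.7 -0.5 -1.4] grip 31.9
619.3,245.4,80 total [-0.5  2.5 39.1] rows 1 each [-0.5  2.5 39.1]
619.3,245.4,23 total [-0.   0.1 57. ] rows 2 each [-0.   0.  28.5]
```

Call:
arm_command --series '[-0.3,1.2,18,0,0,0,20,0,0,0,6,0,0,0,0,0,0,0,0,0,0,0,0,0]'

```text
time: 17.82
position: [619.7, 245.8, 76.2]
eef_rot: [0.001, 0.121, 0.993, 0.0]
ft_force: [-0.4, 0.8, -0.3]
gripper_width: 53.3
grip_force: 31.9
```

```bash
python3 go.py 619.3,245.4,23
```

```text
t 17.82 pos [619.7 245.8  76.2] yaw_y 76.06 tilt 0.07 w 53.3 F [-0.4  0.8 -0.3] grip 31.9
619.3,245.4,23 total [ 0.4 -0.5 53.2] rows 2 each [ 0.2 -0.3 26.6]
```

Call:
arm_command --series '[0.3,-0.3,12,0,0,0,16,0,0,0,12,0,0,0,7,0,0,0,4,0,0,0,1.5,0,0,0,0,0,0,0,0,0]'

```text
time: 18.48
position: [618.9, 245.8, 23.0]
eef_rot: [0.0, 0.121, 0.993, 0.0]
ft_force: [-0.9, 0.0, 1.5]
gripper_width: 53.1
grip_force: 32.1
```

```bash
python3 go.py 619.3,245.4,23
```

```text
t 18.48 pos [618.9 245.8  23. ] yaw_y 76.09 tilt 0.03 w 53.1 F [-0.9  0.   1.5] grip 32.1
619.3,245.4,23 total [-0.5 -0.3 -0. ] rows 1 each [-0.5 -0.3 -0. ]
```

Call:
arm_command --series '[0,0,0,0,0,0,0,0,0,0,0,0,0,0,-10,0,0,0,-25,0,0,0,-35,0,0,0,-30,0,0,0,0,0]' --hand 25

```text
time: 19.15
position: [622.1, 247.1, 129.9]
eef_rot: [0.004, 0.121, 0.993, 0.003]
ft_force: [-0.3, 0.1, -0.1]
gripper_width: 77.2
grip_force: 0.0
```

```bash
python3 go.py 447.6,193.6,80 447.6,193.6,9.5
```

```text
t 19.15 pos [622.1 247.1 129.9] yaw_y 76.06 tilt 0.58 w 77.2 F [-0.3  0.1 -0.1] grip 0.0
447.6,193.6,80 total [156.8 -94.2  48. ] rows 5 each [ 31.4 -18.8   9.6]
447.6,193.6,9.5 total [ 0.6 -0.4 70.5] rows 2 each [ 0.3 -0.2 35.2]
```

Call:
arm_command --series '[31,-18.3,5,0,31,-18.3,9,0,31,-18.3,9,0,31,-18.3,9,0,20,-12,9,0,10,-6.5,2,0,0,0,0,0,0,0,0,0,0,0,0,0]'

```text
time: 19.9
position: [448.8, 194.5, 80.3]
eef_rot: [0.001, 0.121, 0.993, 0.001]
ft_force: [0.7, -0.3, 0.8]
gripper_width: 77.0
grip_force: 0.0
```

```bash
python3 go.py 447.6,193.6,9.5; python3 look.py side 619 245 30 a5.png;python3 pl.py old_cream 619 245 21
```

```text
t 19.9 pos [448.8 194.5  80.3] yaw_y 76.08 tilt 0.13 w 77.0 F [ 0.7 -0.3  0.8] grip 0.0
447.6,193.6,9.5 total [ 1.1 -1.2 70.8] rows 2 each [ 0.5 -0.6 35.4]
side 0.49 [622.9 245.2] 156
old_cream [622.9 245.2] [ 0. -0.]
```

View pics/a5.png

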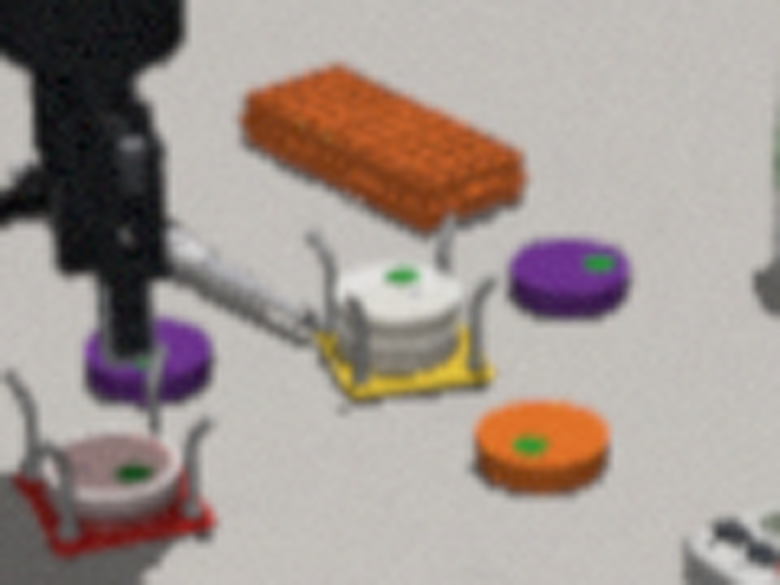

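Call:
arm_command --series '[0.8,-0.8,20,0,0,0,20,0,0,0,15,0,0,0,10,0,0,0,4.5,0,0,0,1,0,0,0,0,0,0,0,0,0]'

```text
time: 20.82
position: [446.7, 193.4, 9.7]
eef_rot: [0.0, 0.121, 0.993, 0.0]
ft_force: [-0.2, 0.8, -0.3]
gripper_width: 77.4
grip_force: 0.0
```

Call:
arm_command --series '[0,0,0,0,0,0,0,0,0,0,0,0,0,0,0,0,0,0,0,0,0,0,0,0]' --hand 255

```text
time: 21.32
position: [446.7, 193.3, 10.0]
eef_rot: [0.001, 0.121, 0.993, 0.0]
ft_force: [-1.7, -0.7, 9.1]
gripper_width: 53.3
grip_force: 29.8
```

```bash
python3 go.py 447.6,193.6,90 480,0,50 480,0,2
```

```text
t 21.32 pos [446.7 193.3  10. ] yaw_y 76.08 tilt 0.08 w 53.3 F [-1.7 -0.7  9.1] grip 29.8
447.6,193.6,90 total [ -0.9   0.5 -80. ] rows 2 each [ -0.5   0.3 -40. ]
480,0,50 total [ -78.  -180.2   39.9] rows 6 each [-13.  -30.    6.7]
480,0,2 total [ 0.1 -0.  48. ] rows 2 each [ 0. -0. 24.]
```

Call:
arm_command --series '[0,0,-12,0,0,0,-30,0,-0.9,0.5,-38,0,-13,-30,3,0,-13,-30,7,0,-13,-30,8,0,-13,-30,8,0,-13,-30,8,0,-8,-18,6,0,-5,-12,0,0,0,0,0,0,0,0,0,0,0,0,0,0]'

```text
time: 22.4
position: [479.8, 0.9, 49.4]
eef_rot: [0.0, 0.121, 0.993, 0.0]
ft_force: [0.5, 0.3, -0.4]
gripper_width: 53.6
grip_force: 31.9
```

```bash
python3 go.py 480,0,2.3
```

```text
t 22.4 pos [479.8   0.9  49.4] yaw_y 76.13 tilt 0.05 w 53.6 F [ 0.5  0.3 -0.4] grip 31.9
480,0,2.3 total [-0.4 -0.9 47.1] rows 2 each [-0.2 -0.5 23.6]
```

Call:
arm_command --series '[0,0,12,0,0,0,14,0,0,0,11,0,0,0,6,0,0,0,3,0,0,0,1.2,0,0,0,0,0,0,0,0,0]'

```text
time: 23.07
position: [480.0, 0.5, 2.4]
eef_rot: [0.0, 0.121, 0.993, 0.0]
ft_force: [-0.1, -0.2, -0.1]
gripper_width: 53.4
grip_force: 31.9
```

Call:
arm_command --series '[0,0,0,0,0,0,0,0,0,0,0,0,0,0,-10,0,0,0,-20,0,0,0,-30,0,0,0,0,0,0,0,0,0]' --hand 25

```text
time: 23.73
position: [480.8, -0.1, 63.3]
eef_rot: [0.002, 0.121, 0.993, 0.0]
ft_force: [-0.1, -0.2, 0.3]
gripper_width: 77.3
grip_force: 0.0
```

```bash
python3 go.py 636.3,-230.3,50 636.3,-230.3,2; python3 pl.py old_red 480 0 0
```

```text
t 23.73 pos [ 4.808e+02 -1.000e-01  6.330e+01] yaw_y 76.07 tilt 0.19 w 77.3 F [-0.1 -0.2  0.3] grip 0.0
636.3,-230.3,50 total [-206.4 -186.    13.7] rows 7 each [-29.5 -26.6   2. ]
636.3,-230.3,2 total [ 0.2 -0.  48. ] rows 2 each [ 0.1 -0.  24. ]
side 0.64 [481.1   0. ] 340
old_red [481.1   0. ] [-0.17 -0.49]
```

Call:
arm_command --series '[-29.5,-26.6,0,0,-29.5,-26.6,2,0,-29.5,-26.6,2,0,-29.5,-26.6,2,0,-29.5,-26.6,2,0,-29.5,-26.6,2,0,-18,-16,2,0,-11.4,-10.4,0,0,0,0,0,0,0,0,0,0,0,0,0,0]'

```text
time: 24.85
position: [634.5, -228.9, 48.9]
eef_rot: [-0.001, 0.121, 0.993, 0.001]
ft_force: [0.3, 1.1, 0.4]
gripper_width: 77.0
grip_force: 0.0
```

```bash
python3 go.py 636.3,-230.3,2
```

```text
t 24.85 pos [ 634.5 -228.9   48.9] yaw_y 76.14 tilt 0.13 w 77.0 F [0.3 1.1 0.4] grip 0.0
636.3,-230.3,2 total [-2.2 -1.  46.8] rows 2 each [-1.1 -0.5 23.4]
```

Call:
arm_command --series '[-1.5,-0.6,15,0,0,0,15,0,0,0,10,0,0,0,5,0,0,0,2,0,0,0,0,0,0,0,0,0]'

```text
time: 25.43
position: [636.9, -231.1, 3.3]
eef_rot: [0.0, 0.121, 0.993, -0.0]
ft_force: [-0.4, 0.1, -0.2]
gripper_width: 76.8
grip_force: 0.0
```

Call:
arm_command --series '[0,0,0,0,0,0,0,0,0,0,0,0,0,0,0,0,0,0,0,0,0,0,0,0]' --hand 255

```text
time: 25.93
position: [637.0, -231.3, 4.0]
eef_rot: [0.001, 0.121, 0.993, -0.0]
ft_force: [-2.0, 0.3, 5.1]
gripper_width: 52.8
grip_force: 30.5
```

```bash
python3 go.py 636.3,-230.3,120 447.4,193.8,120 447.4,193.8,10
```

```text
t 25.93 pos [ 637.  -231.3    4. ] yaw_y 76.08 tilt 0.07 w 52.8 F [-2.   0.3  5.1] grip 30.5
636.3,-230.3,120 total [   0.8    0.8 -116. ] rows 3 each [  0.3   0.3 -38.7]
447.4,193.8,120 total [285.4 366.2  -0.4] rows 12 each [23.8 30.5 -0. ]
447.4,193.8,10 total [1.0e-01 0.0e+00 1.1e+02] rows 3 each [ 0.   0.  36.7]
```

Call:
arm_command --series '[0,0,-12,0,0,0,-30,0,0,0,-38,0,0.5,0.5,-36,0,24,30.5,0,0,24,30.5,0,0,24,30.5,0,0,24,30.5,0,0,24,30.5,0,0,24,30.5,0,0,24,30.5,0,0,24,30.5,0,0,24,30.5,0,0,24,30.5,0,0,22,30,0,0,15,20,0,0,8.5,11.5,0,0,0,0,0,0,0,0,0,0,0,0,0,0]'

```text
time: 27.6
position: [447.8, 192.9, 119.4]
eef_rot: [0.0, 0.122, 0.993, -0.0]
ft_force: [-0.5, -0.0, -0.4]
gripper_width: 53.1
grip_force: 31.7
```

Call:
arm_command --series '[0,0,10,0,0,0,20,0,0,0,10,0,0,0,0,0,0,0,0,0]'

```text
time: 28.02
position: [447.5, 192.5, 78.8]
eef_rot: [-0.0, 0.122, 0.993, -0.001]
ft_force: [0.1, -0.1, -0.5]
gripper_width: 52.7
grip_force: 31.7
```

```bash
python3 go.py 447.4,193.8,12;  python3 look.py side 447 194 50 a6.png
```

```text
t 28.02 pos [447.5 192.5  78.8] yaw_y 75.97 tilt 0.07 w 52.7 F [ 0.1 -0.1 -0.5] grip 31.7
447.4,193.8,12 total [ 0.4  1.3 66.8] rows 2 each [ 0.2  0.7 33.4]
```

View pics/a6.png

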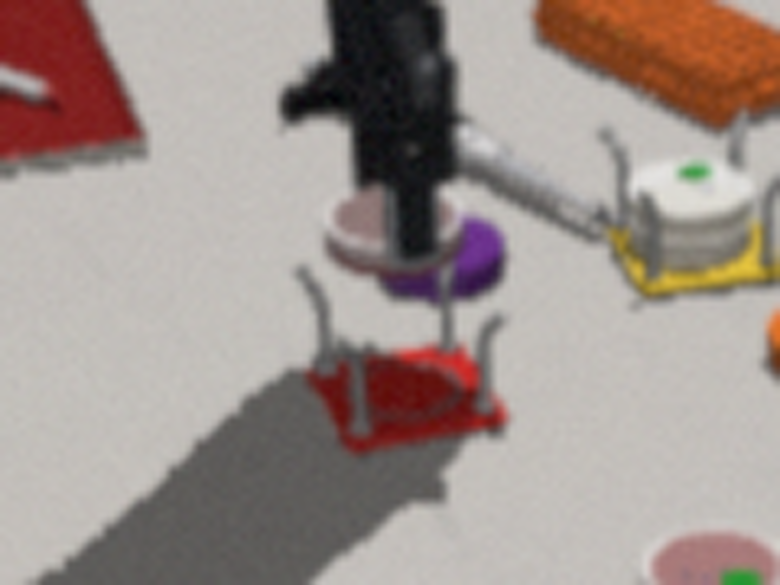

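Call:
arm_command --series '[0.3,0.8,12,0,0,0,18,0,0,0,15,0,0,0,11,0,0,0,6,0,0,0,2.5,0,0,0,0,0,0,0,0,0]'

```text
time: 28.73
position: [447.6, 194.8, 15.1]
eef_rot: [0.0, 0.121, 0.993, 0.0]
ft_force: [0.7, 1.0, 0.3]
gripper_width: 53.3
grip_force: 31.7
```

```bash
python3 go.py 447.4,193.8,12
```

```text
t 28.73 pos [447.6 194.8  15.1] yaw_y 76.07 tilt 0.05 w 53.3 F [0.7 1.  0.3] grip 31.7
447.4,193.8,12 total [-0.  -1.   3.1] rows 1 each [-0.  -1.   3.1]
```

Call:
arm_command --series '[0,-0.8,1.5,0,0,0,1,0,0,0,0.5,0,0,0,0,0,0,0,0,0]'

```text
time: 29.15
position: [447.2, 193.9, 11.9]
eef_rot: [0.0, 0.121, 0.993, 0.0]
ft_force: [-0.9, -0.9, 6.4]
gripper_width: 53.1
grip_force: 32.4
```

Seated (6 N). Release, rise and go back for the old red.

Call:
arm_command --series '[0,0,0,0,0,0,0,0,0,0,0,0,0,0,-10,0,0,0,-30,0,0,0,-38,0,-13,-30,0,0,-13,-30,4,0,-13,-30,6,0,-13,-30,8,0,-13,-30,8,0,-8,-18,4,0,-5,-12,0,0,0,0,0,0,0,0,0,0,0,0,0,0]' --hand 25

```text
time: 30.48
position: [479.5, 1.5, 59.9]
eef_rot: [0.0, 0.121, 0.993, 0.0]
ft_force: [-0.3, 0.7, -1.0]
gripper_width: 77.1
grip_force: 0.0
```

```bash
sed -i 's/diff_step=1e-3/diff_step=1e-3,x_scale=1)  #/; s/  #); return/); return/' h.py; sed -n 20,26p h.py; python3 go.py 480.3,0,2; python3 pl.py new_red 447 194 8;  python3 pl.py old_red 480 1 0
```

```text
def disc(x,y,z,h=16,r=29):
    a=np.linspace(0,2*np.pi,48,endpoint=False)
    return [(x+r*np.cos(t),y+r*np.sin(t),zz) for t in a for zz in(z,z+h)]
def fit(obs,mk,x0):  # obs {cam:(col,row)}
    f=lambda p:np.concatenate([cen(hull(n,mk(p)))-c for n,c in obs.items()])
    s=least_squares(f,x0,diff_step=1e-3,x_scale=1)); return s.x,s.fun
def mcen(m):Traceback (most recent call last):
  File "go.py", line 2, in <module>
    import sys; from h import *
                ^^^^^^^^^^^^^^^
  File "h.py", line 25
    s=least_squares(f,x0,diff_step=1e-3,x_scale=1)); return s.x,s.fun
                                                  ^
SyntaxError: unmatched ')'
Traceback (most recent call last):
  File "pl.py", line 2, in <module>
    import sys; from h import *
                ^^^^^^^^^^^^^^^
  File "h.py", line 25
    s=least_squares(f,x0,diff_step=1e-3,x_scale=1)); return s.x,s.fun
                                                  ^
SyntaxError: unmatched ')'
Traceback (most recent call last):
  File "pl.py", line 2, in <module>
    import sys; from h import *
                ^^^^^^^^^^^^^^^
  File "h.py", line 25
    s=least_squares(f,x0,diff_step=1e-3,x_scale=1)); return s.x,s.fun
                                                  ^
SyntaxError: unmatched ')'
```

```bash
sed -i 's/s=least_squares.*/s=least_squares(lambda d:f(np.array(x0)+d-50),[50,50],diff_step=1e-2); return np.array(x0)+s.x-50,s.fun/' h.py; python3 go.py 480.3,0,2; python3 pl.py new_red 447 194 8;  python3 pl.py old_red 480 0 0
```

```text
t 30.48 pos [479.5   1.5  59.9] yaw_y 76.14 tilt 0.05 w 77.1 F [-0.3  0.7 -1. ] grip 0.0
480.3,0,2 total [-1.1 -1.3 57.9] rows 2 each [-0.6 -0.7 28.9]
top 0.6 [447.7 194.8] 380
side 0.74 [447.6 190.1] 221
new_red [448.2 193.6] [ 0.44 -0.18 -0.4  -0.61]
side 0.76 [481.6  -2.1] 346
old_red [481.6  -2.1] [0. 0.]
```

Call:
arm_command --series '[-0.8,-0.9,18,0,0,0,18,0,0,0,12,0,0,0,7,0,0,0,2.5,0,0,0,0,0,0,0,0,0]'

```text
time: 31.47
position: [480.2, -0.5, 2.3]
eef_rot: [0.0, 0.121, 0.993, 0.0]
ft_force: [0.1, -0.6, -0.1]
gripper_width: 77.3
grip_force: 0.0
```

Call:
arm_command --series '[0,0,0,0,0,0,0,0,0,0,0,0,0,0,0,0,0,0,0,0,0,0,0,0]' --hand 255

```text
time: 31.97
position: [480.4, -0.7, 2.9]
eef_rot: [0.001, 0.121, 0.993, 0.0]
ft_force: [-0.8, 0.2, 8.9]
gripper_width: 53.1
grip_force: 29.7
```

```bash
python3 go.py 480,0,60 447.4,193.6,110 447.4,193.6,24
```

```text
t 31.97 pos [480.4  -0.7   2.9] yaw_y 76.08 tilt 0.08 w 53.1 F [-0.8  0.2  8.9] grip 29.7
480,0,60 total [  0.5   0.6 -57.1] rows 2 each [  0.2   0.3 -28.6]
447.4,193.6,110 total [ 78.1 180.1 -50.1] rows 6 each [13.  30.  -8.3]
447.4,193.6,24 total [ 0.1 -0.  86. ] rows 3 each [ 0.  -0.  28.7]
```

Call:
arm_command --series '[0,0,-12,0,0,0,-20,0,0.5,0.6,-25,0,13,30,-10,0,13,30,-15,0,13,30,-15,0,13,30,-10,0,13,30,0,0,8,18,0,0,5,12,0,0,0,0,0,0,0,0,0,0,0,0,15,0,0,0,15,0,0,0,0,0,0,0,0,0]'

```text
time: 33.3
position: [447.0, 191.9, 78.7]
eef_rot: [-0.001, 0.122, 0.993, -0.001]
ft_force: [0.3, 0.4, -0.2]
gripper_width: 53.3
grip_force: 31.7
```

```bash
python3 go.py 447.4,193.6,24
```

```text
t 33.3 pos [447.  191.9  78.7] yaw_y 75.99 tilt 0.12 w 53.3 F [ 0.3  0.4 -0.2] grip 31.7
447.4,193.6,24 total [-0.1  1.8 54.7] rows 2 each [-0.   0.9 27.3]
```

Call:
arm_command --series '[0,0.9,12,0,0,0,16,0,0,0,12,0,0,0,8,0,0,0,4,0,0,0,1.5,0,0,0,0,0,0,0,0,0]'

```text
time: 33.97
position: [447.8, 194.4, 26.0]
eef_rot: [0.0, 0.121, 0.993, 0.0]
ft_force: [0.9, -1.1, 0.2]
gripper_width: 53.2
grip_force: 31.7
```

Call:
arm_command --series '[0,-0.5,1.2,0,0,0,0.8,0,0,0,0.4,0,0,0,0,0,0,0,0,0]'

```text
time: 34.38
position: [447.6, 194.0, 23.7]
eef_rot: [0.0, 0.121, 0.993, 0.0]
ft_force: [-1.4, -0.5, 8.8]
gripper_width: 53.2
grip_force: 32.7
```

Call:
arm_command --series '[0,0,0,0,0,0,0,0,0,0,0,0,0,0,-10,0,0,0,-30,0,0,0,-38,0,0,0,-30,0,-13,-30,-10,0,-13,-30,-10,0,-13,-30,-10,0,-13,-30,0,0,-13,-30,0,0,-8,-18,0,0,0,0,0,0,0,0,0,0,0,0,0,0,0,0,0,0]' --hand 25

```text
time: 35.8
position: [477.6, 14.6, 160.9]
eef_rot: [-0.0, 0.12, 0.993, 0.0]
ft_force: [0.3, 0.3, 0.1]
gripper_width: 76.9
grip_force: 0.0
```

```bash
python3 look.py side 530 210 20 a7.png; python3 -c "
from h import *
cv2.imwrite('pics/a8.png',cv2.resize(env.camera('top')[110:260,140:440,::-1],None,fx=2.6,fy=2.6))"
```

```text
(no output)
```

View pics/a7.png

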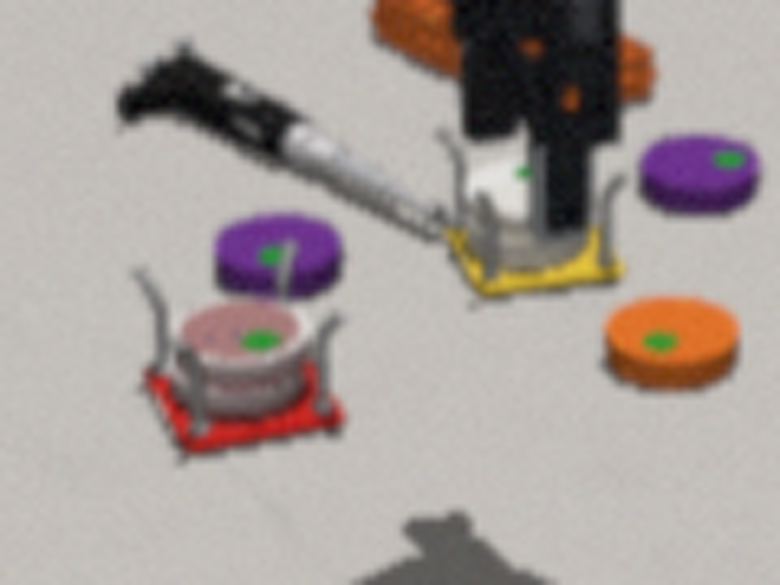

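View pics/a8.png

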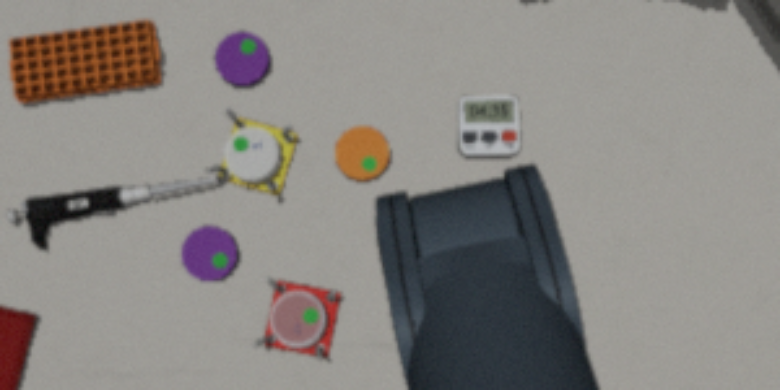

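Both stacks sit flat with the green-dot plates on top, the bystanders are where they were, and the gripper is clear at z = 161 mm.

```bash
python3 -c "
from rig import env
print(env.job_done())"
```

```text
the job is handed in; nothing more can be done
None
```

The job is done and handed in: in each nest the new plate lies at the bottom with the old plate of the same agar on top, both stacks look flat between the rods in the last pictures, and the timer, vial and pipette were not touched.

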